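Rock the failed relay out of its socket

ROBOT

A 6-joint arm with a two-finger parallel gripper is mounted at the origin on a cart in front of the work surface, level with it; the furniture and walls round the work are solid. World frame = base frame: x ahead of the robot, y to its left, z up, the work surface at z = 0. Lengths are in m, angles in degrees, forces in N, time in s.
With the tool pointing down it reaches from about 0.325 to 0.85 m from the base axis. Payload 15.5 kg.
Tool frame: the origin (TCP) lies at the very end of the fingers, on their centre line; the grasp point (between the pads) lies 19 mm behind it; z points along the fingers, y is the line along which they close (so a half turn about z gives the same grasp; the last joint's range is limited). The gripper opens to 91 mm and grips with 3 to 60 N. Pads are 32 mm wide; open, the fingers measure 118 mm over their backs; the gripper's body (76 mm by 178 mm) begins 60 mm behind the grasp point.
Start: joints at [63.169, 28.281, 77.091, -0, 74.628, -5.472], TCP at [0.228, 0.582, 0.182] pointing down, gripper open.
Joint ranges: [-166.48, 166.48], [-47.26, 123.95], [12.59, 153.08], [-70.14, 250.14], [6.76, 159.57], [-176.63, 176.63]. Speed limits (degrees/s): [108.29, 108.29, 147.25, 172.46, 172.46, 172.46].

INTERFACE

Orientations are given as a 3x3 rotation matrix whose columns are the frame's x, y, z axes.
In Python, from plant import r, jaws, kinematics, status, vision, order, finder gives the robot as it stands. Calls block until the motion is done:
- r.move_pose(position, orientation): joint-space move of the TCP to a pose.
- r.line_to(position, frame=None, feed=0.15): straight line of the TCP; frame=None keeps the orientation; feed is the mean speed in m/s.
- r.goto_joints(angles): joint-space move.
- jaws.ungrasp() and jaws.close(newtons=None): open the fingers fully, or close them until they stop; newtons is the grip in N (None keeps the last).
- r.wait(seconds).
- kinematics.ik(position, orientation): joint angles nearest the present ones, or None.
- status.sense(): the state.
- vision.capture(name): name is "scene" or "side" or "wrist"; returns a dict with "pixels" (400x640x3 uint8, red, green, blue), "z_map" (400x640 float32, m along the optical axis (not along the pixel's ray), 0 where there is no reading), "fx", "fy", "cx", "cy" (pixels), "extrinsics" (4x4, takes a point from world to camera coordinates); the wrist camera has in their place "T_tool_cam" (4x4, takes a point from camera to tool coordinates, whose origin is the TCP and whose axes are the flange's). Camera axes: x right, y up, looking along -z (the intrinsics and any distortion apply to the point x, -y, -z); pixel columns grow to the right and rows downward; lengths in m; the calibration is good to about 2 mm. The wrist camera is an equidistant fisheye: a pixel r from the principal point sees the ray r / f radians off the axis. A picture is of the moment at which its call begins: read the wrist's pose just before it.
A pose or a line that the arm cannot do raises r.PlanningError and nothing moves.
- order.close_job(): hands the job in; it is judged then, once.
Trained networks look in the newest picture that a camera, given by its name, has taken for a name from the list of things; names that differ only in an ending like _2 or _b are one class to them, and where a whole thing is asked for, a point or a joint stands for the part that bears it (a point fixed in the world has none). Each returns a list of dicts, best first, with "p" (0 to 1); they miss things now and then, are a little off and sometimes report something else, mostly with a low value. They report only what shows in the picture. A call takes as long as a camera call. They do not tell look-alikes from the thing itself.
- finder.cut_out(name, camera): "pixels" (400x640 bool, what is visible of it) and "pixel" ([column, row] in pixels, amid what is visible of it).
The state is a dict: "time_s": time; "joint_positions": joint angles; "qd": joint speeds; "effort": joint torques, N m; "ee_pos": TCP position; "ee_rot": TCP orientation; "contact_force": force on the tool from outside, world axes, zero at the start; "torque": the same for the moment, N m; "finger_gap": opening from 0.0 (shut) to 1.0 (fully open); "grip_force": force on a finger pad.
Only numpy, scipy, OpenCV 4.12 (cv2) and the standard library are available. Lean on these libraries where they do the work, as an engineer would, in place of code of your own. Each camera call takes 0.05 s, during which the arm holds its last target. There are 200 camera calls.

TASK

The relay with the red top has failed. Rock it in its socket, first well over away from the robot (a good ten degrees), then as far back toward the robot, so that it comes loose one side at a time; then lift it out and set it down in the blue tray. Leave the relay with the green top plugged in.

Things in the scene. Friction and masses are not known exactly. Their poses are not given: they have to be found in the camera images.
- relay_red: Failed relay, loose: white upright block 36 (x) x 30 (y) x 72 mm tall, 90 g, red top and band. Origin 48 mm above its bottom, 24 below its top; z up, x as the module's. Its lowest 16 mm is a 30 x 26 mm foot in a socket. Grasp its +x and -x faces near the origin's height. Leant 12 degrees over one bottom edge (15 mm off middle along x), the other side rises free of its spring.
- relay_green: Good relay, same shape, size and origin as the red one, but with a green top and band; stands in the other socket and stays plugged in.
- relay_module: Fixed grey base 124 (x) x 180 (y) x 18 mm; origin centre of underside, x roughly away from the robot. Black sockets at y = -40 and +40 mm, rims up to z 33 mm (58 x 38 mm); green terminal strips to z 26 mm. A seated relay's bottom is at z 20 mm, held at its x sides by sprung bars (8 to 10 N each) that give way sideways; it can rock along x only. Which relay is where varies.
- tray: Fixed shallow blue tray, 115 mm along its x axis, 170 mm along y, walls 4 mm thick and 20 mm high, inner floor 5 mm above the bench. Origin at the centre of its underside; its long side points roughly away from the robot.
Things that resemble listed ones, but are neither listed nor needed, are in the scene too. What is shaped like the relay_red but yellow is not meant.

How it is judged (in metres and radians):
On the way, in this order (a step that is already met when the one before it is completed fails the run):
1. the red relay is rocked away from the robot by more than 7 degrees while still in its socket (z of relay_red in the frame of relay_module below 0.082 m and angle between relay_red's own z axis and vertical above 0.12 rad and x of relay_red in the frame of relay_module above 0.003 m), for 0.1 s.
2. then it is rocked back toward the robot by more than 7 degrees while still in its socket (risen less than 14 mm) (z of relay_red in the frame of relay_module below 0.082 m and angle between relay_red's own z axis and vertical above 0.12 rad and x of relay_red in the frame of relay_module below -0.003 m), for 0.1 s.
3. it is brought down into the tray in the gripper, not dropped from a height (x of relay_red in the frame of tray between -0.05 and 0.05 m and y of relay_red in the frame of tray between -0.078 and 0.078 m and z of relay_red in the frame of tray between 0.01 and 0.075 m and contact force between relay_red and the fingers above 0.5 N), for 0.1 s.
At the end, for the whole second after the job is handed in: The red relay rests, standing or lying, inside the blue tray (its middle within 50 mm of the tray's centre across and 78 mm along, and less than 75 mm above the bench), released and still; the green relay is still plugged in (moved less than 10 mm, tilted less than 10 degrees) (x of relay_red in the frame of tray between -0.05 and 0.05 m and y of relay_red in the frame of tray between -0.078 and 0.078 m and z of relay_red in the frame of tray between 0.01 and 0.075 m and linear speed of relay_red below 0.03 m/s and distance of relay_green from where it was at the start of the episode below 0.01 m and angle between relay_green's own z axis and vertical below 0.17 rad); the robot touches nothing.
It fails at once if the green relay is pulled or knocked out of its place (moved more than 15 mm) (distance of relay_green from where it was at the start of the episode above 0.015 m).
It also fails if it takes over 45 s, if anything falls off the work surface, if the arm or the gripper's body presses on something with over 40 N, if the wrist force passes 120 N, or if a joint passes its speed limit or range.

## Working session

There is one attempt and no reset: what is moved stays moved. The work goes in short steps, each a Python script; the robot and the scene stay as the last script left them, time stands still between calls to the robot, and variables do not carry over. Pictures are saved under pics/ and viewed, at most 10 in all, crops included, and the job is handed in when it is done.

```bash
mkdir -p pics; cat > h.py <<'E'
import numpy as np, cv2
from plant import r, jaws, kinematics, status, vision, order, finder
def cloud(im):
    z=im["z_map"]; v,u=np.mgrid[:400,:640]
    p=np.stack([(u-im["cx"])/im["fx"]*z,-(v-im["cy"])/im["fy"]*z,-z,np.ones_like(z)],-1)
    w=p@np.linalg.inv(im["extrinsics"]).T
    w=w[...,:3]; w[z==0]=np.nan
    return w
E
python3 - <<'E'
from h import *
S=[]
for c in ["scene","side"]:
    im=vision.capture(c); w=cloud(im); S.append(im["pixels"][...,::-1])
    print(c,[k for k in im if k not in("pixels","z_map")])
    for n in ["relay_red","relay_green","relay_module","tray"]:
        for d in finder.cut_out(n,c)[:4]:
            p=w[d["pixels"]]; p=p[~np.isnan(p[:,0])]
            if len(p)<10: continue
            print(n,round(d["p"],2),np.round(d["pixel"]),len(p),"med",np.median(p,0).round(3),"lo",np.percentile(p,3,axis=0).round(3),"hi",np.percentile(p,97,axis=0).round(3),im["pixels"][d["pixels"]].mean(0).round())
    cv2.imwrite(f"pics/{c}.png",im["pixels"][...,::-1])
print(status.sense())
E
```

```text
scene ['fx', 'fy', 'cx', 'cy', 'extrinsics']
relay_red 0.92 [225. 177.] 341 med [0.469 0.134 0.05 ] lo [0.455 0.125 0.01 ] hi [0.484 0.153 0.075] [183. 165.  71.]
relay_red 0.73 [262. 186.] 431 med [0.487 0.016 0.072] lo [0.477 0.011 0.033] hi [0.513 0.04  0.095] [180. 158. 151.]
relay_green 0.7 [287. 197.] 485 med [ 0.492 -0.063  0.071] lo [ 0.484 -0.069  0.033] hi [ 0.52  -0.04   0.095] [155. 175. 156.]
relay_module 0.83 [275. 209.] 1993 med [ 0.473 -0.045  0.02 ] lo [ 0.434 -0.103  0.005] hi [0.555 0.065 0.034] [ 99. 119. 109.]
tray 0.81 [389. 266.] 3638 med [ 0.525 -0.342  0.007] lo [ 0.461 -0.418  0.004] hi [ 0.584 -0.255  0.02 ] [112. 145. 171.]
side ['fx', 'fy', 'cx', 'cy', 'extrinsics']
relay_red 0.68 [256. 182.] 323 med [0.473 0.132 0.044] lo [0.457 0.124 0.006] hi [0.487 0.145 0.073] [197. 174.   6.]
relay_red 0.62 [287. 188.] 432 med [0.49  0.014 0.067] lo [0.478 0.01  0.033] hi [0.515 0.039 0.093] [197. 178. 170.]
relay_green 0.95 [304. 200.] 500 med [ 0.497 -0.065  0.066] lo [ 0.485 -0.069  0.032] hi [0.521 0.009 0.093] [174. 195. 175.]
relay_module 0.92 [297. 216.] 1665
[... 314 characters left out ...]
5738230e-04,
        7.46286940e+01, -5.47258804e+00]), 'qd': array([ 0.01004076,  0.05379371, -0.01922416,  0.13169245,  0.05221018,
        0.03081409]), 'effort': array([ 9.39522724e-04, -8.78099728e+01, -3.82011545e+01,  7.07034627e-02,
        4.51106136e-02, -4.94132564e-05]), 'ee_pos': array([0.22762746, 0.58204969, 0.18208604]), 'ee_rot': array([[-9.31315346e-01,  3.64213846e-01, -3.91889791e-05],
       [ 3.64213848e-01,  9.31315343e-01, -7.20405528e-05],
       [ 1.02591308e-05, -8.13656412e-05, -9.99999997e-01]]), 'contact_force': array([0.20155933, 0.09552807, 0.24174542]), 'torque': array([0.02133085, 0.04579023, 0.03048818]), 'grip_force': 0.0, 'finger_gap': 1.0023652708975739}
```

View pics/scene.png

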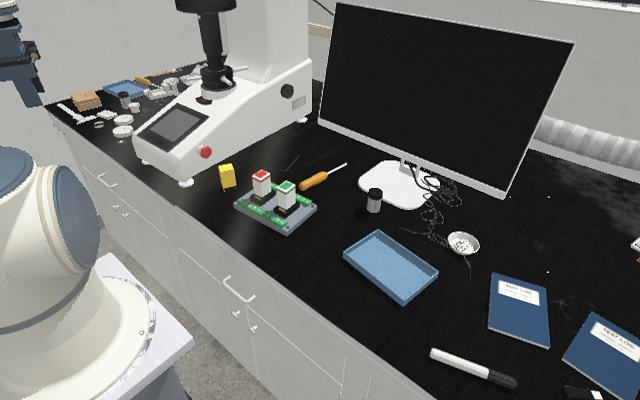

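View pics/side.png

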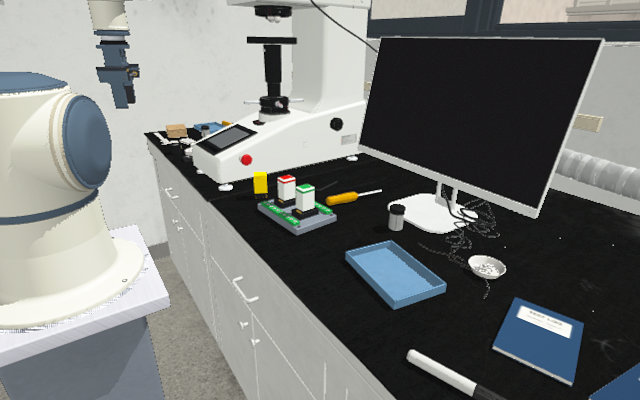

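Red relay is at (262,186) in the far +y socket, green at (287,197), tray at (389,266); the yellow decoy at (227,177) and the microscope are to its left. Next I'll fit the tops and tray, and check the clearance to the microscope.

```bash
python3 - <<'E'
from h import *
P={"r":[],"g":[],"t":[]}
for c in ["scene","side"]:
    im=vision.capture(c); w=cloud(im)
    for n,k in [("relay_red","r"),("relay_green","g")]:
        for d in finder.cut_out(n,c)[:3]:
            p=w[d["pixels"]]; p=p[~np.isnan(p[:,0])]
            m=np.median(p,0)
            if abs(m[1]-(0.015 if k=="r" else -.064))>.02: continue
            t=p[(p[:,2]>.0885)&(abs(p[:,1]-m[1]-.01)<.03)]
            print(c,k,len(t),t.min(0).round(3),t.max(0).round(3),t.mean(0).round(4))
            if len(t)>20: print(" rect",cv2.minAreaRect((t[:,:2]*1000).astype(np.float32)))
    for d in finder.cut_out("tray",c)[:1]:
        p=w[d["pixels"]]; p=p[~np.isnan(p[:,0])&(p[:,2]<.05)]
        lo=p[(p[:,2]>.015)]
        print("tray",cv2.minAreaRect((lo[:,:2]*1000).astype(np.float32)),cv2.minAreaRect((p[:,:2]*1000).astype(np.float32)))
    for d in finder.cut_out("relay_module",c)[:1]:
        p=w[d["pixels"]]; p=p[~np.isnan(p[:,0])&(p[:,2]<.05)&(p[:,2]>.012)]
        print("module",cv2.minAreaRect((p[:,:2]*1000).astype(np.float32)))
    # obstacles near
    for lo,hi in [(.03,.12),(.12,.2),(.2,.3),(.3,.5),(.5,.8)]:
        q=w[(w[...,2]>lo)&(w[...,2]<hi)&(w[...,0]>.3)&(w[...,0]<1)&(w[...,1]>.06)&(w[...,1]<.6)]
        if len(q): print(c,"micro z",lo,hi,len(q),np.percentile(q,[.5,99.5],axis=0).round(3).tolist(), "ymin for x<.62:",np.percentile(q[q[:,0]<.62][:,1],1).round(3) if (q[:,0]<.62).any() else None)
        q=w[(w[...,2]>lo)&(w[...,2]<hi)&(w[...,0]>.5)&(w[...,0]<1.2)&(w[...,1]<.06)&(w[...,1]>-.5)]
        if len(q): print("   right xmin",np.percentile(q[:,0],.5).round(3))
E
```

```text
scene r 118 [0.475 0.011 0.089] [0.514 0.044 0.096] [0.4938 0.0249 0.093 ]
 rect ((494.40478515625, 26.921764373779297), (36.543697357177734, 32.35454177856445), 6.469223499298096)
scene g 135 [ 0.483 -0.069  0.089] [ 0.521 -0.035  0.096] [ 0.5    -0.0543  0.0931]
 rect ((501.62939453125, -52.63807678222656), (36.68281936645508, 32.112091064453125), 6.236418724060059)
tray ((523.96728515625, -336.3471984863281), (171.4031982421875, 116.64201354980469), 81.52328491210938) ((534.6244506835938, -331.25323486328125), (184.63734436035156, 136.2547607421875), 81.5345230102539)
module ((498.16741943359375, -12.41473388671875), (123.48054504394531, 182.00657653808594), 5.046783924102783)
scene micro z 0.03 0.12 5801 [[0.377, 0.125, 0.031], [0.948, 0.448, 0.12]] ymin for x<.62: 0.127
   right xmin 0.5
scene micro z 0.12 0.2 5974 [[0.432, 0.064, 0.12], [0.948, 0.455, 0.199]] ymin for x<.62: 0.24
   right xmin 0.763
scene micro z 0.2 0.3 4158 [[0.557, 0.062, 0.2], [0.948, 0.453, 0.299]] ymin for x<.62: 0.265
   right xmin 0.78
scene micro z 0.3 0.5 4987 [[0.563, 0.061, 0.301], [0.949, 0.449, 0.
[... 566 characters left out ...]
123047, 137.01190185546875), 81.102294921875)
module ((497.7283630371094, -14.043533325195312), (122.08235931396484, 181.56382751464844), 5.148917198181152)
side micro z 0.03 0.12 4963 [[0.379, 0.124, 0.031], [0.93, 0.443, 0.12]] ymin for x<.62: 0.126
   right xmin 0.5
side micro z 0.12 0.2 4113 [[0.441, 0.064, 0.12], [0.948, 0.451, 0.199]] ymin for x<.62: 0.238
   right xmin 0.763
side micro z 0.2 0.3 3173 [[0.56, 0.062, 0.2], [0.958, 0.447, 0.299]] ymin for x<.62: 0.263
   right xmin 0.78
side micro z 0.3 0.5 6409 [[0.566, 0.063, 0.301], [0.953, 0.446, 0.499]] ymin for x<.62: 0.285
   right xmin 0.8
side micro z 0.5 0.8 1336 [[0.54, 0.201, 0.5], [0.957, 0.446, 0.534]] ymin for x<.62: 0.257
```

```bash
cat >> h.py <<'E'
YAW=np.radians(5.1); C=np.array([.4944,.0267,.068]); A=np.array([np.cos(YAW),np.sin(YAW),0])
def rot(yaw,tilt=0):  # tool down, closing along yaw; tilt about module y
    c,s=np.cos(yaw),np.sin(yaw); B=np.array([[-s,c,0],[c,s,0],[0,0,-1.]]).T
    return cv2.Rodrigues(np.array([-s,c,0])*tilt)[0]@B
def pose(deg,lift=0.):  # relay leaned by deg about its bottom edge (grasped at origin)
    t=np.radians(deg); e=.015*np.sign(deg)
    v=np.array([-e,.048]); x=e+v[0]*np.cos(t)+v[1]*np.sin(t); z=-.048-v[0]*np.sin(t)+v[1]*np.cos(t)
    R=rot(YAW,t); return C+A*x+np.array([0,0,z+lift])+.019*R[:,2], R
def show(tag):
    s=status.sense(); print(tag,round(s["time_s"],2),s["ee_pos"].round(4),"F",s["contact_force"].round(1),"M",s["torque"].round(2),"gap",round(s["finger_gap"],3),"grip",round(float(np.max(s["grip_force"])),1))
E
python3 - <<'E'
from h import *
for d in (0,12,-12): p,R=pose(d); print(d,p.round(4))
r.line_to([.20,.36,.35],feed=.25)
p,R=pose(0)
r.move_pose([.44,.02,.28],R)
r.line_to(p+[0,0,.10],R,feed=.15); show("above")
im=vision.capture("wrist"); cv2.imwrite("pics/w1.png",im["pixels"][...,::-1])
E
```

```text
0 [0.4944 0.0267 0.049 ]
12 [0.5007 0.0273 0.0515]
-12 [0.4881 0.0261 0.0515]
above 4.92 [0.4946 0.0268 0.1497] F [-0.5  0.4  1. ] M [-0.08  0.04 -0.  ] gap 1.0 grip 0.0
```

View pics/w1.png

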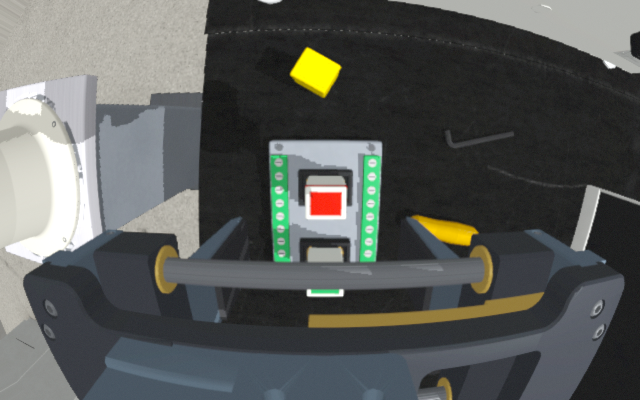

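The red relay, at (326,203), sits square and centred between the fingers. Descend and grip.

```bash
python3 - <<'E'
from h import *
p,R=pose(0)
r.line_to(p,R,feed=.08); show("down")
jaws.close(30); r.wait(.2); show("grip")
for d in (3,6,9,12): r.line_to(*pose(d),feed=.03); show(d)
r.wait(.4); show("hold")
im=vision.capture("side"); cv2.imwrite("pics/s2.png",cv2.resize(im["pixels"][120:260,220:380,::-1],None,fx=4,fy=4))
E
```

```text
down 6.38 [0.4947 0.0267 0.0494] F [ 0.2 -0.4  0.3] M [-0.09  0.05 -0.02] gap 0.999 grip 0.0
grip 7.46 [0.4947 0.0267 0.0491] F [1.  0.5 2.5] M [ 0.03 -0.29 -0.02] gap 0.39 grip 30.0
3 7.71 [0.4959 0.0269 0.0494] F [ 0.2 -0.5  0.2] M [-0.22 -0.31 -0.02] gap 0.394 grip 30.0
6 7.96 [0.4974 0.027  0.0502] F [-0.1  0.4  2.1] M [-0.14 -0.18 -0.  ] gap 0.392 grip 30.0
9 8.21 [0.4991 0.0271 0.0509] F [ 1.1 -0.1  4.9] M [-0.11 -0.08  0.03] gap 0.393 grip 30.0
12 8.46 [0.5007 0.0273 0.0515] F [-0.4 -0.3  7.7] M [-0.14  0.19 -0.03] gap 0.394 grip 30.0
hold 8.86 [0.5003 0.0273 0.0515] F [-0.9 -0.9  4.4] M [-0.11  0.22 -0.03] gap 0.394 grip 29.9
```

View pics/s2.png

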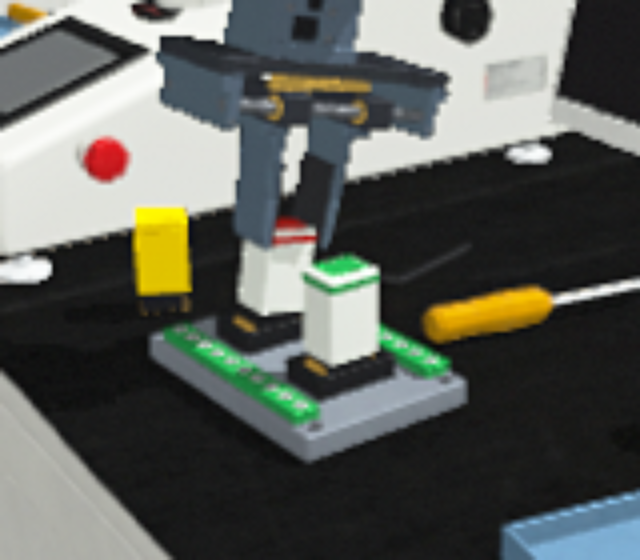

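```bash
python3 - <<'E'
from h import *
im=vision.capture("side"); w=cloud(im)
K=np.array([[im["fx"],0,im["cx"]],[0,im["fy"],im["cy"]],[0,0,1]])
def pr(p):
    q=im["extrinsics"]@np.r_[p,1]; q=q[:3]*[1,-1,-1]; u=K@q; u=u[:2]/u[2]; return ((u-[220,120])*4).round()
p,R=pose(12); g=p-.019*R[:,2]
up=-R[:,2]; cl=R[:,1]; la=R[:,0]
print("tcp",pr(p),"left finger tip",pr(p-cl*.018),"origin",pr(g),"top centre",pr(g+up*.024),"top tilt0",pr(C+[0,0,.024]))
for c in [(255,235),(255,200),(290,235),(285,265),(255,275),(270,300),(295,300)]:
    u,v=220+c[0]//4,120+c[1]//4; print(c,w[v,u].round(3),im["pixels"][v,u])
im=vision.capture("scene"); cv2.imwrite("pics/s3.png",cv2.resize(im["pixels"][120:250,200:340,::-1],None,fx=4,fy=4))
E
```

```text
tcp [271. 287.] left finger tip [249. 288.] origin [276. 259.] top centre [281. 223.] top tilt0 [262. 231.]
(255, 235) [0.483 0.019 0.096] [68 84 96]
(255, 200) [0.485 0.022 0.116] [71 86 98]
(290, 235) [0.505 0.012 0.093] [200 205 194]
(285, 265) [0.503 0.013 0.072] [230 234 227]
(255, 275) [0.487 0.027 0.065] [193 199 189]
(270, 300) [0.49  0.013 0.05 ] [227 231 224]
(295, 300) [0.509 0.016 0.044] [228 231 224]
```

View pics/s3.png

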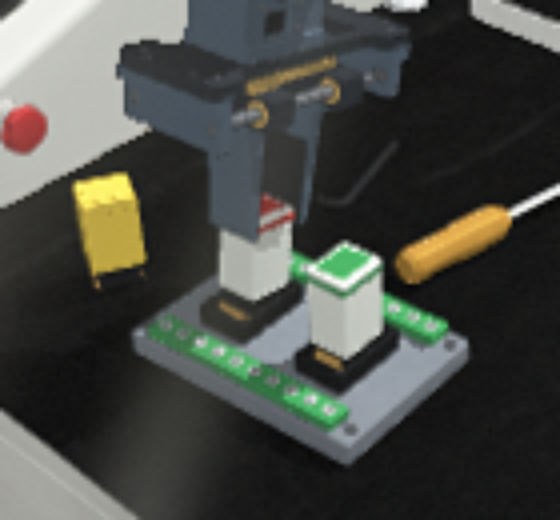

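```bash
python3 - <<'E'
from h import *
O=[]
for c in ["scene","side"]:
    im=vision.capture(c); o=(230,150); f=8
    big=cv2.resize(im["pixels"][150:225,230:280+30,::-1],None,fx=f,fy=f,interpolation=cv2.INTER_CUBIC) if c=="side" else cv2.resize(im["pixels"][150:225,230:310,::-1],None,fx=f,fy=f,interpolation=cv2.INTER_CUBIC)
    if c=="side": o=(250,150); big=cv2.resize(im["pixels"][150:225,250:320,::-1],None,fx=f,fy=f,interpolation=cv2.INTER_CUBIC)
    else: o=(235,150); big=cv2.resize(im["pixels"][150:225,235:265+10,::-1],None,fx=f,fy=f,interpolation=cv2.INTER_CUBIC)
    for d,col in [(12,(255,0,255)),(0,(255,255,0))]:
        p,R=pose(d); g=p-.019*R[:,2]; U=-R[:,2];X=R[:,1];Y=np.array([-A[1],A[0],0])
        P=[]
        for sx,sy,z in [(-1,1,.024),(-1,-1,.024),(1,-1,.024),(1,-1,-.03),(-1,-1,-.03),(-1,1,-.03)]:
            q=(im["extrinsics"]@np.r_[g+X*.018*sx+Y*.015*sy+U*z,1])[:3]*[1,-1,-1]
            P.append([((q[0]/q[2]*im["fx"]+im["cx"])-o[0]+.5)*f,((q[1]/q[2]*im["fy"]+im["cy"])-o[1]+.5)*f])
        P=np.array(P,np.int32)
        cv2.polylines(big,[P],True,col); cv2.line(big,P[1].tolist(),P[4].tolist(),col)
    O.append(big)
cv2.imwrite("pics/ov.png",np.hstack(O)[:, :800])
E
```

```text
(no output)
```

View pics/ov.png

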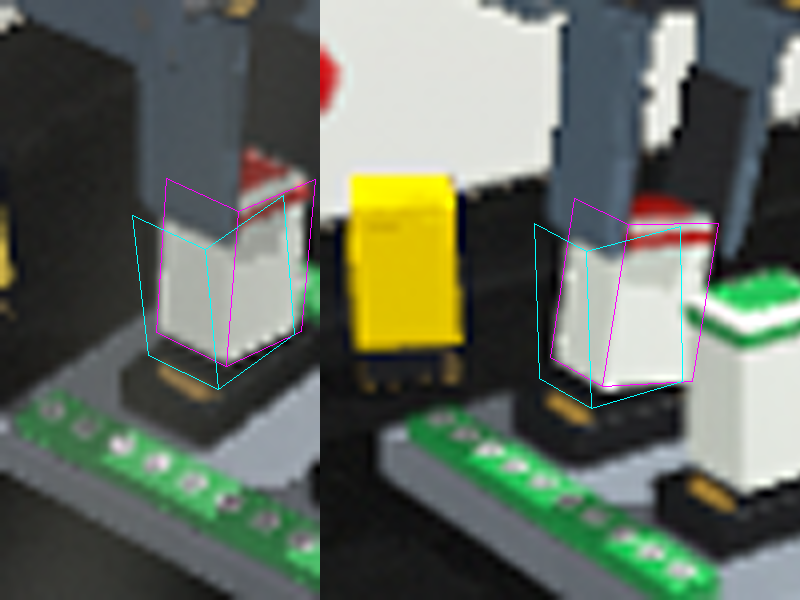

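The red relay is leaning away by roughly 10°, slightly less than the tool's 12°, with its foot in the socket and green untouched. I'll add a little margin, then rock it back.

```bash
python3 - <<'E'
from h import *
def edge(c="side"):
    im=vision.capture(c); cv2.imwrite("pics/%s_%d.png"%(c,status.sense()["time_s"]*100),cv2.resize(im["pixels"][130:230,230:350,::-1],None,fx=5,fy=5))
    w=cloud(im); p=w.reshape(-1,3); q=p-C; x=q@A; y=q@np.array([-A[1],A[0],0])
    rgb=im["pixels"].reshape(-1,3).astype(int); m=(abs(x)<.045)&(abs(y+.0145)<.012)&(p[:,2]>.036)&(p[:,2]<.098)&(rgb.min(1)>150)
    # right edge (+x) of the white body per height, and left
    zs=np.arange(.04,.085,.005); R=[x[m&(abs(p[:,2]-z)<.004)] for z in zs]
    ok=[i for i in range(len(zs)) if len(R[i])>3]
    print("tilt from right edge",np.degrees(np.arctan(np.polyfit(zs[ok],[R[i].max() for i in ok],1)[0])).round(1))
edge()
for d in (14.5,): r.line_to(*pose(d),feed=.03); 
r.wait(.4); show(14.5); edge()
for d in (12,8,4,.01,-4,-8,-11,-14.5): r.line_to(*pose(d),feed=.03); show(d)
r.wait(.4); show("hold"); edge()
E
ls -t pics | head -1
```

```text
tilt from right edge 14.5
14.5 9.81 [0.5019 0.0274 0.0519] F [-2.6  0.2  8.9] M [-0.14  0.72 -0.01] gap 0.393 grip 29.9
tilt from right edge 19.8
12 10.11 [0.5005 0.0272 0.0515] F [-0.1  0.1  0.9] M [-0.1   0.02 -0.  ] gap 0.393 grip 29.9
8 10.36 [0.4986 0.027  0.0509] F [ 1.6  0.6 -3.2] M [ 0.12 -0.42 -0.03] gap 0.391 grip 30.0
4 10.61 [0.4963 0.0268 0.0498] F [ 1.1 -0.7 -6.7] M [-0.18 -0.27 -0.06] gap 0.392 grip 30.0
0.01 10.86 [0.4947 0.0267 0.0492] F [-1.6 -0.9  5.6] M [-0.25  0.66 -0.03] gap 0.392 grip 29.9
-4 11.11 [0.4931 0.0265 0.0502] F [-0.1  0.   4.2] M [-0.11  0.1  -0.03] gap 0.393 grip 30.0
-8 11.36 [0.4907 0.0263 0.0509] F [-0.6  0.2  5.8] M [-0.14  0.06  0.01] gap 0.391 grip 30.0
-11 11.61 [0.4896 0.0261 0.0515] F [ 1.8 -0.5  4.4] M [-0.12 -0.47 -0.04] gap 0.391 grip 30.0
-14.5 11.86 [0.488 0.026 0.052] F [ 6.3  2.2 -0.7] M [ 0.21 -1.16 -0.  ] gap 0.391 grip 30.1
hold 12.26 [0.4885 0.026  0.052 ] F [5.5 1.  0.8] M [ 0.23 -1.23  0.03] gap 0.391 grip 30.1
tilt from right edge -5.2
side_1230.png
```

View pics/side_1230.png

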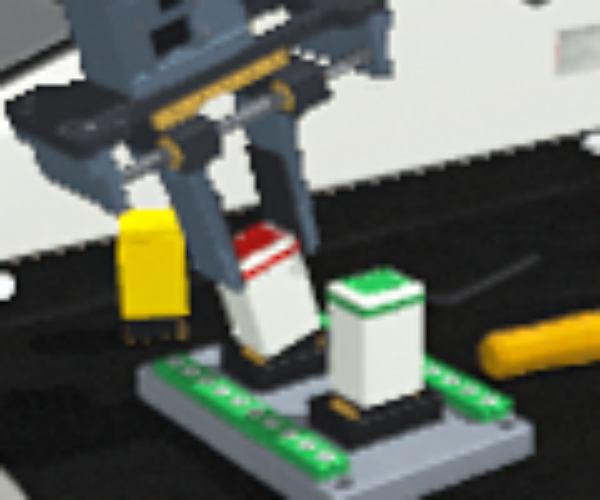

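The relay leans well toward the robot, still in the socket, with green upright. Next: straighten it over the freed edge, lift, and check the hold.

```bash
python3 - <<'E'
from h import *
jaws.close(40)
for d,l in ((-10,.0025),(-5,.005),(-.01,.008)): r.line_to(*pose(d,l),feed=.03); show(d)
r.line_to(*pose(-.01,.03),feed=.04); show("30up")
r.line_to(*pose(-.01,.13),feed=.12); show("up")
im=vision.capture("side"); cv2.imwrite("pics/s5.png",cv2.resize(im["pixels"][80:230,230:350,::-1],None,fx=4,fy=4))
w=cloud(im)
for d in finder.cut_out("relay_red","side")[:3]:
    p=w[d["pixels"]]; p=p[~np.isnan(p[:,0])]; print(round(d["p"],2),np.percentile(p,[3,50,97],axis=0).round(3).tolist())
E
```

```text
-10 12.8 [0.4914 0.0262 0.0539] F [ 4.5 -0.1 -1.4] M [-0.17 -1.03 -0.04] gap 0.389 grip 40.0
-5 13.07 [0.4933 0.0264 0.0552] F [ 4.9 -1.2  3. ] M [-0.23 -1.23 -0.05] gap 0.395 grip 40.1
-0.01 13.34 [0.4945 0.0267 0.0567] F [ 2.8 -0.3  7.2] M [-0.24 -0.81  0.01] gap 0.391 grip 40.0
30up 14.04 [0.4943 0.0267 0.079 ] F [ 0.5  0.4 -0.9] M [-0.13  0.02 -0.05] gap 0.388 grip 39.9
up 15.03 [0.4939 0.0267 0.1783] F [ 0.3  0.4 -0.6] M [-0.11  0.02 -0.02] gap 0.391 grip 39.9
0.83 [[0.457, 0.124, -0.0], [0.473, 0.133, 0.041], [0.507, 0.239, 0.073]]
0.55 [[0.477, 0.01, 0.153], [0.49, 0.014, 0.186], [0.511, 0.036, 0.221]]
```

View pics/s5.png

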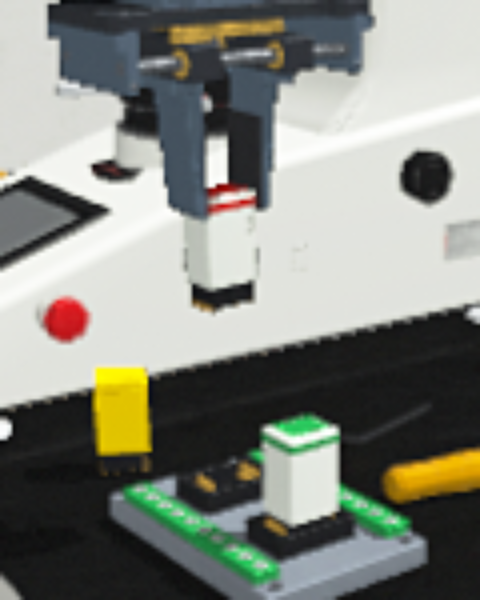

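Relay is out and upright, green in place. Carry it to the tray.

```bash
python3 - <<'E'
from h import *
T=np.array([.5242,-.3365,0]); R=rot(np.radians(-8.6))
r.line_to(T+[0,0,.19],R,feed=.15); show("over")
r.line_to(T+[0,0,.05],R,feed=.1)
z=.05
while z>.031:
    z-=.002; r.line_to(T+[0,0,z],R,feed=.02)
    f=status.sense()["contact_force"][2]
    if f>6: break
show("floor"); r.wait(.3)
jaws.ungrasp(); show("open")
r.line_to(T+[0,0,.20],R,feed=.1); r.wait(.3)
im=vision.capture("side"); w=cloud(im); cv2.imwrite("pics/s6.png",im["pixels"][...,::-1])
for d in finder.cut_out("relay_red","side")[:3]:
    p=w[d["pixels"]]; p=p[~np.isnan(p[:,0])]; print(round(d["p"],2),np.percentile(p,[3,50,97],axis=0).round(3).tolist())
show("end")
E
```

```text
over 17.71 [ 0.5242 -0.3361  0.19  ] F [ 0.2  0.7 -0.7] M [-0.1   0.03  0.04] gap 0.392 grip 39.9
floor 21.26 [ 0.5245 -0.3367  0.0345] F [-1.7 -0.2  7.4] M [ 0.09  0.34 -0.  ] gap 0.393 grip 39.9
open 22.51 [ 0.5242 -0.3365  0.034 ] F [0.6 0.5 0.4] M [-0.02  0.01  0.  ] gap 1.001 grip 0.0
0.95 [[0.507, -0.353, 0.007], [0.516, -0.347, 0.051], [0.541, -0.321, 0.078]]
0.52 [[0.457, 0.123, 0.009], [0.472, 0.132, 0.048], [0.486, 0.144, 0.073]]
end 24.72 [ 0.5242 -0.3365  0.2   ] F [-0.1 -0.4 -0.8] M [-0.06  0.15  0.01] gap 0.997 grip 0.0
```

View pics/s6.png

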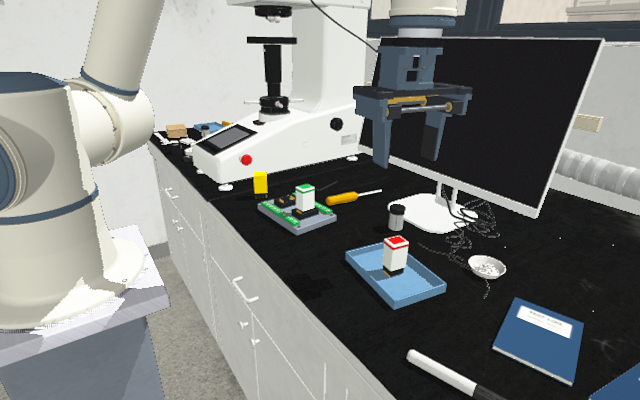

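The red relay stands in the middle of the tray at (396,255), green is seated at (305,198), and the gripper is clear. Handing in.

```bash
python3 -c "
from h import *
print(order.close_job())"
```

```text
the job is handed in; nothing more can be done
None
```

I rocked the red relay away from the robot and then back toward it, lifted it out and stood it released in the middle of the blue tray; the green relay stayed plugged in, and the job is handed in (no verdict was returned).

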